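# Seat the suction jar in the V holder on the equipment cart

### The job

Take the white-lidded suction jar from the black mat, set it on the white base of the blue V holder, and push it into the V until it is centred and bears on both blue jaws at once. Press it home firmly but gently (around 10 N in all, at least 3 N on each jaw for a moment, never over 20 N on a jaw), then let go and leave it standing upright and seated, without disturbing the other things on the cart.

Things in the scene. Friction and masses are not known exactly. Their poses are not given: they have to be found in the camera images.
- jar: Clear suction jar, white lid with a small blue nub; about 0.32 to 0.5 kg, rigid; friction everywhere about 0.5 to 0.7, so a jar that meets one jaw first can stick there until eased sideways to the other. Body 64 mm diameter, 85 mm high; lid 55 mm diameter from 85 to 118 mm; nub up to 124 mm. Origin: centre of its underside, z up along its axis. It starts standing on the mat.
- holder: Fixed jar holder: white base plate 6 mm thick (x -90 to +80 mm, y +-65 mm), on it a blue V-block, its two upright jaws (left_jaw_c0 at +y, right_jaw_c0 at -y) a 90 degree V open upwards and to -x; behind it a white wall (x 64 to 76 mm); all 80 mm high. Origin: cart top, under the nominal seat. x: push direction, into the V; y: left when looking along x; z up.
- plate (a point): Point on the base plate's top, 6 mm above the cart top, axes as the holder's: nominal place of the centre of a seated jar's underside. The blue V-block is clamped on a cross slide, up to 8 mm off in x and 5 mm off in y from nominal, either way, and the poses given do not tell this: find it by feel or by eye. It does not yield to a push of 20 N.
- mouth (a point): Point on the base plate's top, 30 mm before the nominal seat (holder x = -30 mm): a jar centred here touches no jaw. A seated jar touches each jaw 22.6 mm ahead (+x) and 22.6 mm aside (+-y) of its axis. Jaw faces are rigid, 20 mm wide, at 45 degrees to the push. The jaws begin 15 mm ahead of a seated jar's axis, so fingers closing along holder y on the jar's body clear them.
- mat: Black rubber mat, 160 x 200 x 4 mm, fixed; origin at the centre of its underside.
- spare_lid: Loose spare white lid, 55 mm diameter, 18 mm high, lying on the mat; leave alone.
- green_jar: Another jar of the same size but with a green lid, on the cart top; leave alone. Origin: centre of its underside.
- tape: Blue roll of tape lying flat, 56 mm diameter, 24 mm high; leave alone.
- adapter: Black power adapter, 120 x 50 x 32 mm; leave alone.
- cup: Orange cup, 68 mm diameter, 75 mm high; leave alone.
- spray: White bottle with a blue cap, 60 mm diameter, 160 mm high; leave alone.
- dish: Steel dish, 150 x 90 x 30 mm; leave alone.
Things that resemble listed ones, but are neither listed nor needed, are in the scene too. Leave any orange or yellow look-alike of the holder alone.

How it is judged:
By the outcome, as a careful person would: the job done as asked, in the order asked, and still so for the second after the job is handed in, with the robot touching nothing.
It also fails if it takes over 72 s, if anything falls off the work surface, if the arm or the gripper's body presses on something with over 40 N, if the wrist force passes 120 N, or if a joint passes its speed limit or range.

### The arm

A 6-joint arm with a two-finger parallel gripper is mounted at the origin on the work surface. World frame = base frame: x ahead of the robot, y to its left, z up, the work surface at z = 0. Lengths are in mm, angles in rad, forces in N, time in s.
With the tool pointing down it reaches from about 325 to 900 mm from the base axis. Payload 6.1 kg.
Tool frame: the origin (TCP) lies midway between the tips of the shut fingers; the grasp point (between the pads) lies 19 mm behind it (manip.grip_depth is the distance from the TCP to the grasp point, in mm); z points along the fingers, y is the line along which they close (so a half turn about z gives the same grasp; the last joint's range is limited). The gripper opens to 87 mm and grips with 3 to 60 N. Pads are 19 mm wide; open, the fingers measure 117 mm over their backs; the gripper's body (75 mm by 190 mm) begins 51 mm behind the grasp point.
Start: joints at [-0.126, 0.22, 1.526, -0, 1.395, -0.126], TCP at [624.993, -0.003, 222.538] pointing down, gripper open.
Joint ranges: [-2.98, 2.98], [-0.91, 2.08], [0.09, 2.57], [-1.24, 4.39], [0.2, 2.65], [-2.68, 2.68]. Speed limits (rad/s): [2.57, 2.57, 3.01, 3.14, 3.14, 3.14].

### API

Orientations are given as [roll, pitch, yaw] about the fixed x, y, z axes, in that order (R = Rz(yaw) Ry(pitch) Rx(roll)).
In Python, from cell import manip, imaging, job gives the robot as it stands.
- The arm moves only by the shell command python3 -m inch 'ROWS' [OPENING]. ROWS is text: rows parted by semicolons, each of 4 numbers parted by spaces: the shift along the world's x, y, z in cm, then the turn about the world's z in degrees. A call has 1 to 8 rows; each row is the pose to reach, as a shift and turn from the pose commanded when the call began; what a row does not reach only later rows make up. A row lasts 1/8 s, in which the tool goes at most 62.5 mm and 10.7 degrees, less where a joint would pass 70% of its speed; a pose out of reach is approached as far as the arm can. A call with a gripper value outside its range is refused whole. OPENING is the opening, from 0 (shut) to 1 (fully open), set as the call begins (- or left out, the last holds). The fingers move at their own pace and stop on an object; the grip force is fixed at half the most. Time passes only in rows, so rows that repeat a pose let the fingers close. It gives the time, the measured TCP pose, the force, the opening and the grip force at its end, in the units of the state.
- manip.get_state(): the state, without advancing time (a new reading comes with each control period).
- imaging.read_camera(name): name is "scene" or "side" or "wrist"; returns a dict with "color" (420x560x3 uint8, red, green, blue), "camera_matrix" (3x3 intrinsics, pixels), "dist" ([k1, k2, p1, p2, k3] as OpenCV has them; the pictures are not rectified), "extrinsics" (4x4, takes a point from camera to world coordinates). Camera axes: x right, y down, z forward; pixel columns grow to the right and rows downward; lengths in mm; the calibration is good to about 2 mm. A picture is of the moment at which its call begins. There is no depth.
- job.sign_off(): hands the job in; it is judged then, once.
The state is a dict: "time_s": time; "q": joint angles; "qd": joint speeds; "joint_torque": joint torques, N m; "eef_pos": TCP position; "tcp_rot": TCP orientation; "wrist_force": force on the tool from outside, world axes, zero at the start; "moment": the same for the moment, N m; "finger_gap": opening from 0.0 (shut) to 1.0 (fully open); "gripper_force": force on a finger pad.
Only numpy, scipy, OpenCV 4.12 (cv2) and the standard library are available. Lean on these libraries where they do the work, as an engineer would, in place of code of your own. Each camera call takes 0.05 s, during which the arm holds its last target. There are 200 camera calls.

## Working session

There is one attempt and no reset: what is moved stays moved. The work goes in short steps, Python scripts to look and compute and a shell command to move; the robot and the scene stay as the last step left them, time stands still between calls to the robot, and variables do not carry over. Pictures are saved under pics/ and viewed, at most 10 in all, crops included, and the job is handed in when it is done.

```bash
mkdir -p pics
cat > h.py <<'E'
import numpy as np,cv2
from cell import manip,imaging,job
def snap(n,f):
    d=imaging.read_camera(n); cv2.imwrite('pics/'+f+'.png',d['color'][:,:,::-1]); np.savez('pics/'+f+'.npz',**{k:np.array(d[k]) for k in('color','camera_matrix','dist','extrinsics')}); return d
def load(f): return np.load('pics/'+f+'.npz')
def ray(d,px,z):
    p=cv2.undistortPoints(np.array([[px]],float),d['camera_matrix'],d['dist'])[0,0]
    T=d['extrinsics']; v=T[:3,:3]@[p[0],p[1],1]; o=T[:3,3]; return o+v*(z-o[2])/v[2]
def proj(d,P):
    T=np.linalg.inv(d['extrinsics']); return cv2.projectPoints(np.array(P,float).reshape(-1,3),cv2.Rodrigues(T[:3,:3])[0],T[:3,3],d['camera_matrix'],d['dist'])[0][:,0]
E
python3 - <<'E'
from h import *
for n in('scene','side','wrist'): d=snap(n,n+'0'); print(n,d['extrinsics'].round(2).tolist())
E
```

```text
scene [[0.62, 0.55, -0.57, 1344.64], [0.79, -0.44, 0.43, -645.55], [-0.02, -0.71, -0.7, 1083.83], [0.0, 0.0, 0.0, 1.0]]
side [[-1.0, -0.04, 0.03, 461.43], [-0.05, 0.64, -0.76, 1019.84], [0.01, -0.76, -0.65, 895.33], [0.0, 0.0, 0.0, 1.0]]
wrist [[1.0, 0.0, -0.0, 624.12], [0.0, -0.96, -0.27, 74.52], [-0.0, 0.27, -0.96, 383.1], [0.0, 0.0, 0.0, 1.0]]
```

View pics/scene0.png

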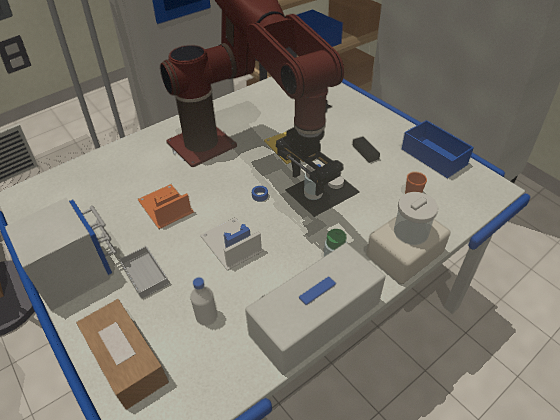

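View pics/side0.png

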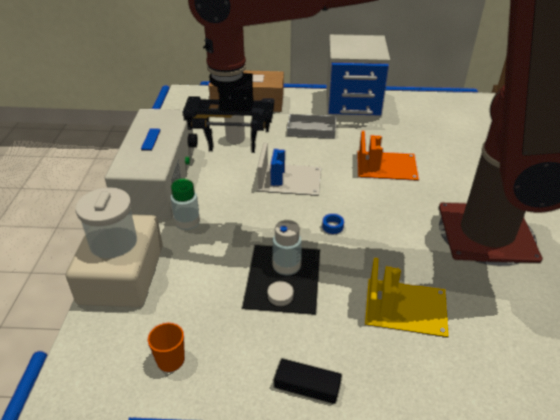

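The scene view shows the jar on the mat (about 313,187) and the blue V with its white base (about 235,240). In the side view the jar lid is at (287,230), with the spare lid in front at (280,293). The blue holder is at (290,178), its wall on the left, which is +x. I'll enlarge both views.

Run:
```python
from h import *
a=cv2.imread('pics/side0.png')[135:315,230:340]; b=cv2.imread('pics/scene0.png')[165:275,190:365]
A=cv2.resize(a,None,fx=3.3,fy=3.3,interpolation=cv2.INTER_CUBIC)
cv2.imwrite('pics/c1.png',A)
cv2.imwrite('pics/c2.png',cv2.resize(b,None,fx=4.5,fy=4.5,interpolation=cv2.INTER_CUBIC))
d=load('side0')
for px,z in [((287,229),122),((287,272),4),((280,290),22)]: print(px,ray(d,px,z).round(1))
```

```text
(287, 229) [490. 153. 122.]
(287, 272) [488.  168.3   4. ]
(280, 290) [500.3 239.8  22. ]
```

View pics/c1.png

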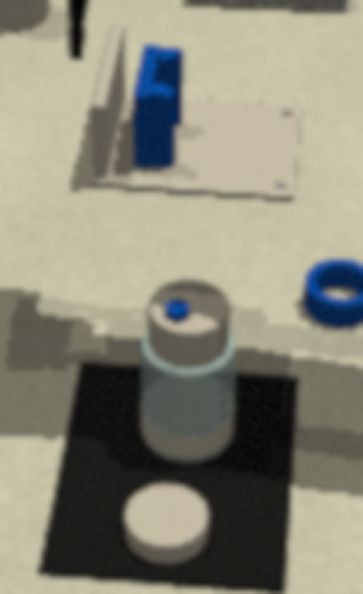

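View pics/c2.png

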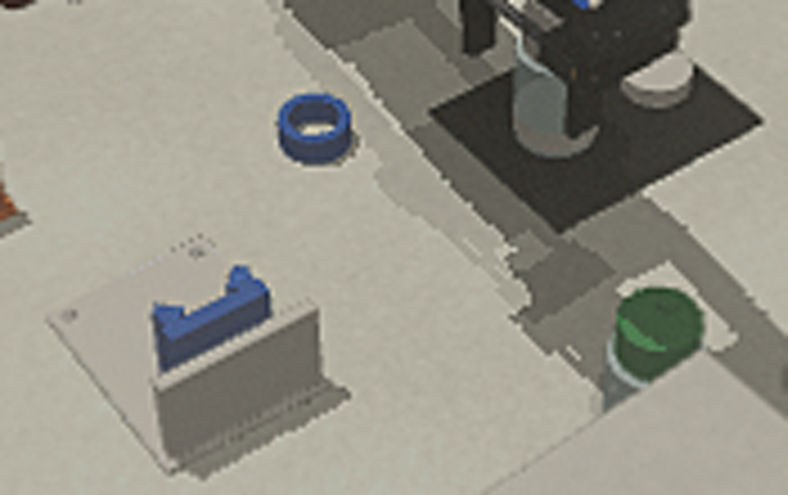

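The crops show the holder plate corners, the V and the jar clearly. Next I fit the holder pose from the plate corners and check where things fall in the wrist view.

```bash
cat > fit.py <<'E'
from h import *
from scipy.optimize import least_squares
S=load('side0');C=load('scene0');W=load('wrist0')
s=lambda x,y:(230+x/3.3-.35,135+y/3.3-.35); c=lambda x,y:(190+x/4.5-.4,165+y/4.5-.4)
obs=[(S,(-90,-65,6),s(300,106)),(S,(-90,65,6),s(294,194)),(C,(-90,-65,6),c(48,319)),(C,(-90,65,6),c(202,238)),(C,(80,-65,3),c(172,470)),
(C,(64,-65,80),c(152,380)),(C,(76,65,80),c(318,310)),(S,(70,65,80),s(98,105)),(S,(70,-65,80),s(118,27))]
def w(p,P):
    a=p[2];return (p[0]+np.cos(a)*P[0]-np.sin(a)*P[1],p[1]+np.sin(a)*P[0]+np.cos(a)*P[1],P[2])
if __name__=='__main__':
    f=lambda p:np.concatenate([proj(d,w(p,P))[0]-o for d,P,o in obs])
    r=least_squares(f,[560,-50,0],loss='soft_l1');print(r.x.round(3),f(r.x).reshape(-1,2).round(1).tolist())
    print(proj(W,[w(r.x,(0,0,6)),(490,150,122)]).round(0), W['extrinsics'][:3,3])
E
python3 fit.py
```

```text
[ 503.64  -192.209  -12.606] [[-0.5, -0.5], [-0.5, 0.5], [-1.3, -1.6], [-0.4, -1.4], [-0.6, 0.1], [-1.7, -0.2], [1.7, -2.4], [-0.6, 1.6], [-1.0, -1.4]]
[[193. 315.]
 [109.  29.]] [624.11505776  74.51541813 383.10492893]
```

View pics/wrist0.png

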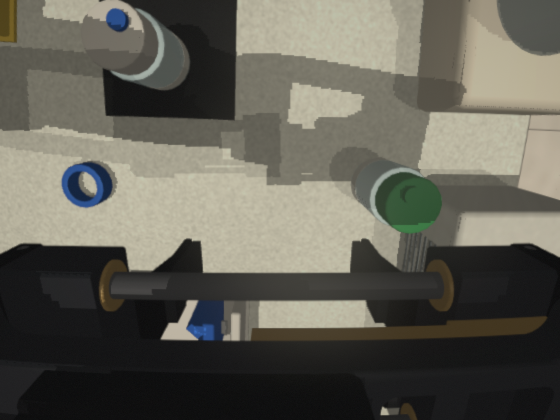

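The wrist view shows the jar lid at about (112,25), as predicted, and the holder hidden under the gripper at (205,320). The holder is at about (504,-192) with yaw about -2.3°. I'll turn the tool by 90° and shift so that the camera looks down on the V.

```bash
python3 - <<'E'
from h import *
s=manip.get_state();print(s['tcp_rot'],s['wrist_force'],s['finger_gap'])
print(ray(load('scene0'),(199,281),160),ray(load('side0'),(235,100),160),ray(load('scene0'),(336,238),118))
E
python3 -m inch '0 -3 0 10; 0 -6 0 20; 0 -9 0 30; 0 -12 0 40; 0 -15 0 50; 0 -18 0 60; 0 -19.5 0 70; 0 -19.5 0 80'
python3 -m inch '-1.2 0 0 8; -1.2 0 0 8; -1.2 0 0 8; -1.2 0 0 8'
python3 -c "
from h import *
snap('wrist','w1')"
```

```text
[-3.14006990e+00 -2.00998353e-04  1.57082198e+00] [0.71135438 0.77148882 0.36091166] 1.0049781118670036
[ 679.02641815 -391.37339109  160.        ] [ 659.76124715 -345.45709134  160.        ] [760.62354582  -5.94128485 118.        ]
time_s: 1.15
eef_pos: [624.5, -196.5, 221.9]
tcp_rot: [-3.142, -0.001, 2.971]
wrist_force: [-0.4, 1.2, 0.0]
finger_gap: 0.998
gripper_force: 0.0
time_s: 1.65
eef_pos: [613.3, -194.9, 222.5]
tcp_rot: [3.142, 0.0, 3.105]
wrist_force: [-0.1, 0.1, -0.1]
finger_gap: 0.999
gripper_force: 0.0
```

View pics/w1.png

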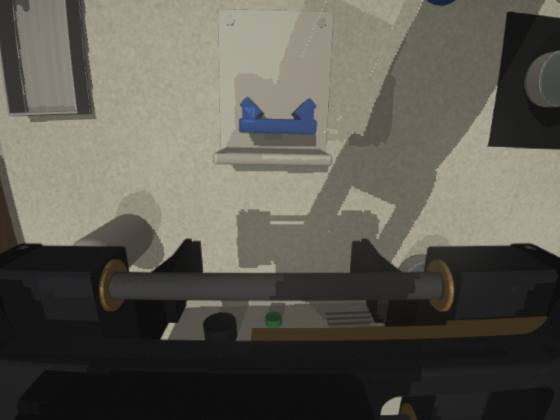

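The wrist view shows the plate corners at about (219,11) and (331,11), the V block around (278,118) with jaw tips at (250,98) and (308,98), and the wall top at row 155. I'll enlarge the V for sharper measuring.

Run:
```python
from h import *
im=cv2.imread('pics/w1.png')[0:170,205:345]
im=im[:,:]; A=cv2.resize(im,None,fx=5,fy=3.5,interpolation=cv2.INTER_NEAREST)
A=cv2.resize(im[85:170],None,fx=5.7,fy=5.7,interpolation=cv2.INTER_CUBIC); cv2.imwrite('pics/c3.png',A)
d=load('w1');print(d['extrinsics'].round(3).tolist())
for px,z in[((219,11),6),((331,11),6),((214,155),80),((331,155),80),((250,98),80),((308,98),80)]:print(px,ray(d,px,z).round(1))
```

```text
[[0.036, 0.961, 0.273, 538.076], [0.999, -0.035, -0.009, -192.323], [0.001, 0.273, -0.962, 384.041], [0.0, 0.0, 0.0, 1.0]]
(219, 11) [ 412.3 -251.6    6. ]
(331, 11) [ 416.8 -125.9    6. ]
(214, 155) [ 566.5 -254.9   80. ]
(331, 155) [ 570.8 -138.6   80. ]
(250, 98) [ 514. -216.   80.]
(308, 98) [ 516.  -160.9   80. ]
```

View pics/c3.png

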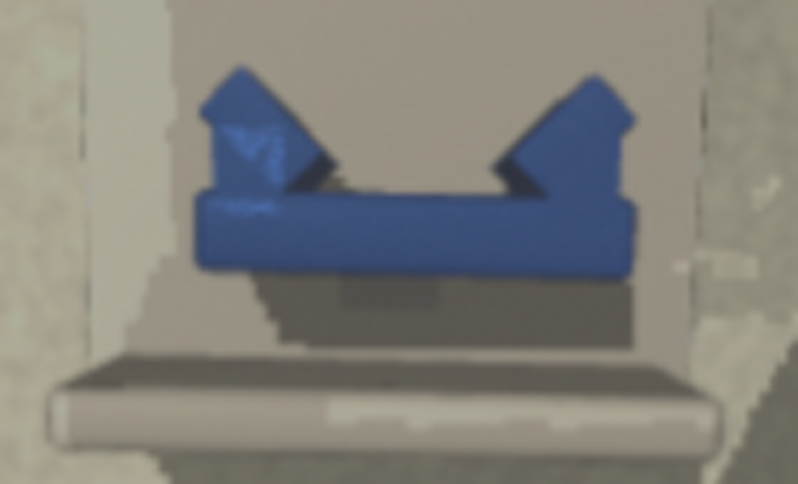

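```bash
python3 - <<'E'
from h import *
d=load('w1'); a=ray(d,(246.9,96.4),80);b=ray(d,(309,97.8),80);m=(a+b)/2;t=b-a
yaw=-np.arctan2(t[0],t[1]);print(a,b,np.hypot(t[0],t[1]),np.degrees(yaw),'seat',m-15.5*np.array([np.cos(-.037),np.sin(-.037),0]))
E
python3 -m inch '-0.3 6 0 0; -0.5 12 0 0; -0.8 18 0 0; -1 24 0 0; -1.3 30 0 0; -1.3 34.5 0 0; -1.3 34.5 0 0; -1.3 34.5 0 0'
python3 - <<'E'
from h import *
snap('wrist','w2');d=load('w2')
print(proj(d,[(490,152,122),(488,150,4)]))
E
```

```text
[ 512.43740528 -218.86526255   80.        ] [ 515.82121254 -159.91305753   80.        ] 59.04923900992244 -3.2851251838125823 seat [ 498.63991745 -188.81579089   80.        ]
time_s: 2.7
eef_pos: [600.0, 149.7, 222.4]
tcp_rot: [-3.141, -0.0, 3.107]
wrist_force: [-0.7, 0.6, 0.2]
finger_gap: 0.998
gripper_force: 0.0
[[274.12786502  78.87829311]
 [272.97072322  91.14605598]]
```

View pics/w2.png

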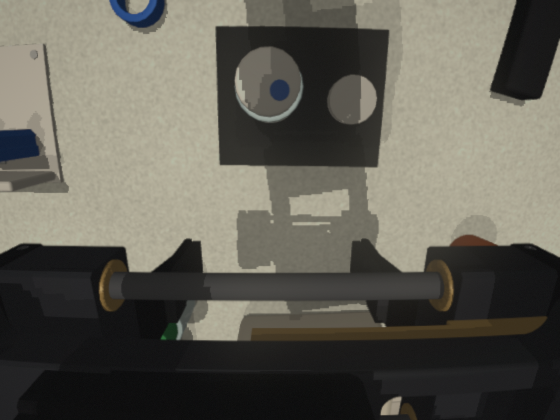

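The lid in the wrist view is centred at about (268.5,82), with the spare lid at (352,100).

Run:
```python
from h import *
d=load('w2')
for p in[(268.5,82),(235,82),(302,82),(268.5,47),(268.5,117)]:print(p,ray(d,p,122).round(1))
print(ray(d,(352,99),22))
s=manip.get_state();print(s['eef_pos'])
```

```text
(268.5, 82) [492.2 147.4 122. ]
(235, 82) [491.2 120.2 122. ]
(302, 82) [493.1 174.5 122. ]
(268.5, 47) [465.8 148.4 122. ]
(268.5, 117) [519.8 146.3 122. ]
[500.81627622 239.61633322  22.        ]
[600.15269826 149.08859939 222.46736511]
```

```bash
python3 -m inch '-5 0 0 0; -10.8 0 0 0; -10.8 0 0 0; -10.8 0 -4 0; -10.8 0 -8 0; -10.8 0 -12 0; -10.8 0 -14 0; -10.8 0 -15.5 0'
python3 -m inch '0 0 -0.4 0; 0 0 -0.4 0; 0 0 -0.4 0'
python3 -m inch '0 0 0 0; 0 0 0 0; 0 0 0 0; 0 0 0 0; 0 0 0 0; 0 0 0 0; 0 0 0 0; 0 0 0 0' 0.5
```

```text
time_s: 3.75
eef_pos: [492.9, 148.9, 66.7]
tcp_rot: [-3.141, 0.0, 3.105]
wrist_force: [0.5, -0.4, 0.3]
finger_gap: 1.003
gripper_force: 0.0
time_s: 4.12
eef_pos: [493.0, 150.1, 64.6]
tcp_rot: [3.141, 0.002, 3.107]
wrist_force: [0.4, -0.4, 1.2]
finger_gap: 1.002
gripper_force: 0.0
time_s: 5.12
eef_pos: [492.3, 149.5, 63.9]
tcp_rot: [-3.141, 0.0, 3.107]
wrist_force: [-0.5, -5.0, 4.7]
finger_gap: 0.725
gripper_force: 30.0
```

```bash
python3 -m inch '0 0 1.5 0; 0 0 4 0; 0 0 7 0; 0 0 10 0; -0.5 -4 10 0; -1 -8 10 0; -1.5 -12 10 0; -2 -16 10 0'
python3 -m inch '0 -4 0 0; 0 -8 0 0; -0.2 -12 0 0; -0.4 -15 0 0; -0.4 -17 0 0; -0.4 -17.7 0 0; -0.4 -17.7 0 0; -0.4 -17.7 0 0'
python3 -m inch '0 0 -2 0; 0 0 -4 0; 0 0 -6 0; 0 0 -8 0; 0 0 -9 0; 0 0 -9.3 0; 0 0 -9.3 0; 0 0 -9.3 0'
```

```text
time_s: 6.12
eef_pos: [471.3, -10.3, 163.5]
tcp_rot: [3.14, -0.0, 3.107]
wrist_force: [0.5, -1.1, -4.6]
finger_gap: 0.729
gripper_force: 30.0
time_s: 7.12
eef_pos: [468.0, -185.9, 163.4]
tcp_rot: [3.141, -0.0, 3.108]
wrist_force: [0.5, 0.6, -4.1]
finger_gap: 0.732
gripper_force: 30.0
time_s: 8.12
eef_pos: [468.6, -187.3, 71.4]
tcp_rot: [-3.141, 0.001, 3.107]
wrist_force: [0.9, 0.7, -4.4]
finger_gap: 0.728
gripper_force: 30.0
```

```bash
python3 -m inch '0 0 -0.1 0; 0 0 -0.2 0; 0 0 -0.3 0; 0 0 -0.4 0; 0 0 -0.4 0; 0 0 -0.4 0'
python3 -m inch '0 0 -0.1 0; 0 0 -0.1 0; 0 0 -0.1 0'
```

```text
time_s: 8.88
eef_pos: [468.0, -187.0, 66.5]
tcp_rot: [3.142, -0.0, 3.107]
wrist_force: [0.3, 0.7, -4.3]
finger_gap: 0.725
gripper_force: 30.0
time_s: 9.25
eef_pos: [468.2, -187.1, 65.9]
tcp_rot: [-3.141, 0.0, 3.107]
wrist_force: [0.3, 0.4, -0.4]
finger_gap: 0.728
gripper_force: 30.0
```

```bash
python3 -m inch '0.4 0 0 0; 0.8 -0.03 0 0; 1.2 -0.05 0 0; 1.5 -0.06 0 0; 1.8 -0.07 0 0; 2 -0.08 0 0; 2 -0.08 0 0; 2 -0.08 0 0'
python3 -m inch '0.1 0 0 0; 0.2 -0.01 0 0; 0.3 -0.01 0 0; 0.3 -0.01 0 0'
python3 -m inch '0.1 0 0 0; 0.2 -0.01 0 0; 0.2 -0.01 0 0; 0.2 -0.01 0 0'
```

```text
time_s: 10.25
eef_pos: [489.2, -188.5, 68.9]
tcp_rot: [-3.14, 0.002, 3.107]
wrist_force: [-6.8, 3.4, 20.4]
finger_gap: 0.733
gripper_force: 30.0
time_s: 10.75
eef_pos: [492.5, -188.7, 69.0]
tcp_rot: [-3.14, 0.002, 3.107]
wrist_force: [-6.7, 2.8, 20.2]
finger_gap: 0.729
gripper_force: 30.0
time_s: 11.25
eef_pos: [494.7, -188.8, 69.0]
tcp_rot: [-3.14, 0.003, 3.107]
wrist_force: [-4.9, 3.3, 19.1]
finger_gap: 0.728
gripper_force: 30.0
```

The upward force and the 3 mm rise mean the jar has pivoted in the pads and dug in its front edge. Backing off should turn it upright again. Then I'll release and regrip, and slide with most of the weight carried.

```bash
python3 -m inch '-0.3 0.01 0.1 0; -0.6 0.02 0.1 0; -0.9 0.03 0.1 0; -1.2 0.05 0.1 0; -1.5 0.06 0.1 0; -1.8 0.07 0.1 0; -1.8 0.07 0.1 0; -1.8 0.07 0.1 0'
```

```text
time_s: 12.25
eef_pos: [474.5, -187.0, 66.2]
tcp_rot: [3.141, -0.001, 3.107]
wrist_force: [0.5, 0.4, 0.1]
finger_gap: 0.73
gripper_force: 30.0
```

```bash
python3 -m inch '0 0 -0.03 0; 0 0 -0.03 0; 0 0 -0.03 0; 0 0 -0.03 0' 0.85
python3 -c "
from h import *
d=snap('side','s2');cv2.imwrite('pics/c4.png',cv2.resize(d['color'][100:220,230:340,::-1],None,fx=4.5,fy=4.5,interpolation=cv2.INTER_CUBIC))"
```

```text
time_s: 12.75
eef_pos: [474.9, -187.3, 66.2]
tcp_rot: [3.142, -0.0, 3.107]
wrist_force: [-0.0, 0.1, 0.3]
finger_gap: 0.844
gripper_force: 0.0
```

View pics/c4.png

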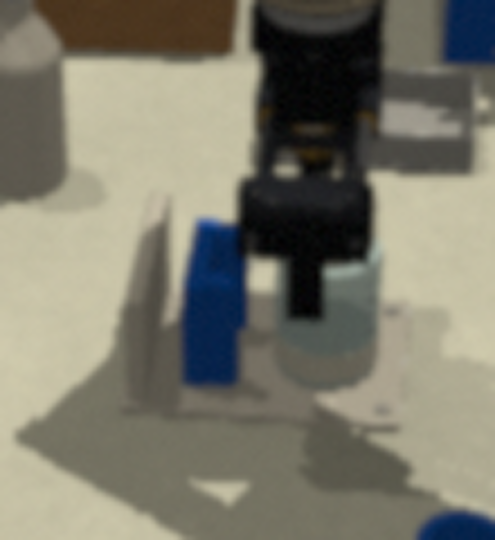

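The jar stands upright, with its body centred at crop column 327. The finger is at crop column 305, so the fingers are several mm ahead of the axis.

Run:
```python
from h import *
d=load('s2')
for x in(465,470,475): print(x,((proj(d,[(x,-187,30),(x,-187,60)])+.4-[230,100])*4.5).round(0).tolist())
print(((proj(d,[(475,-142,66),(475,-142,80)])+.4-[230,100])*4.5).round(0).tolist())
```

```text
465 [[321.0, 327.0], [323.0, 287.0]]
470 [[313.0, 327.0], [314.0, 287.0]]
475 [[305.0, 327.0], [306.0, 286.0]]
[[304.0, 322.0], [305.0, 302.0]]
```

```bash
python3 -m inch '-0.4 0.01 0 0; -0.8 0.03 0 0; -1.2 0.04 0 0; -1.2 0.04 0 0; -1.2 0.04 0 0; -1.2 0.04 0 0'
python3 -m inch '0 0 0 0; 0 0 0 0; 0 0 0 0; 0 0 0 0; 0 0 0 0; 0 0 0 0' 0.5
python3 -m inch '0 0 0.05 0; 0 0 0.1 0; 0 0 0.1 0; 0 0 0.1 0'
```

```text
time_s: 13.55
eef_pos: [463.1, -186.9, 66.3]
tcp_rot: [-3.142, 0.0, 3.107]
wrist_force: [0.5, 0.7, -0.3]
finger_gap: 0.852
gripper_force: 0.0
time_s: 14.3
eef_pos: [463.0, -186.7, 66.2]
tcp_rot: [3.141, 0.0, 3.107]
wrist_force: [0.2, 1.9, 0.2]
finger_gap: 0.73
gripper_force: 30.0
time_s: 14.8
eef_pos: [462.8, -186.9, 67.0]
tcp_rot: [3.142, -0.0, 3.107]
wrist_force: [0.4, 0.1, -4.0]
finger_gap: 0.73
gripper_force: 30.0
```

```bash
python3 -m inch '0.5 -0.03 0 0; 1 -0.06 0 0; 1.5 -0.09 0 0; 2 -0.12 0 0; 2.5 -0.15 0 0; 2.9 -0.18 0 0; 2.9 -0.18 0 0; 2.9 -0.18 0 0'
python3 -m inch '0 0 -0.05 0; 0 0 -0.05 0; 0 0 -0.05 0'
```

```text
time_s: 15.8
eef_pos: [491.8, -188.7, 67.1]
tcp_rot: [3.141, -0.0, 3.107]
wrist_force: [-0.5, -0.1, -4.7]
finger_gap: 0.728
gripper_force: 30.0
time_s: 16.18
eef_pos: [491.9, -188.7, 66.7]
tcp_rot: [3.142, -0.0, 3.107]
wrist_force: [0.0, -0.2, -2.9]
finger_gap: 0.726
gripper_force: 30.0
```

On the base with most of the weight carried. Next I ease forward in small steps.

```bash
python3 -m inch '0.1 0 0 0; 0.2 -0.01 0 0; 0.3 -0.01 0 0; 0.3 -0.01 0 0; 0.3 -0.01 0 0'
python3 -m inch '0.1 0 0 0; 0.2 -0.01 0 0; 0.2 -0.01 0 0; 0.2 -0.01 0 0'
python3 -m inch '0.1 0 0 0; 0.1 0 0 0; 0.1 0 0 0'
```

```text
time_s: 16.8
eef_pos: [495.0, -188.8, 66.7]
tcp_rot: [3.142, -0.0, 3.107]
wrist_force: [0.0, 0.1, -3.9]
finger_gap: 0.73
gripper_force: 30.0
time_s: 17.3
eef_pos: [497.0, -188.9, 66.8]
tcp_rot: [-3.142, -0.0, 3.107]
wrist_force: [-0.1, -1.2, -4.7]
finger_gap: 0.729
gripper_force: 30.0
time_s: 17.68
eef_pos: [497.7, -188.7, 66.6]
tcp_rot: [3.141, -0.001, 3.107]
wrist_force: [-1.2, 0.9, -1.9]
finger_gap: 0.732
gripper_force: 30.0
```

```bash
for i in 1 2; do python3 -m inch '0.05 0 0 0; 0.1 0 0 0; 0.1 0 0 0; 0.1 0 0 0'; done
```

```text
time_s: 18.18
eef_pos: [497.9, -188.6, 66.4]
tcp_rot: [3.141, -0.002, 3.107]
wrist_force: [-5.0, 1.2, -1.3]
finger_gap: 0.726
gripper_force: 30.0
time_s: 18.68
eef_pos: [498.0, -188.6, 66.4]
tcp_rot: [3.141, -0.005, 3.107]
wrist_force: [-9.3, 1.6, 1.5]
finger_gap: 0.725
gripper_force: 30.0
```

Contact on both jaws is likely, with a force of (-9.3, +1.6) N. I'll check by easing sideways towards the left jaw.

```bash
python3 -m inch '0 0.05 0 0; 0 0.1 0 0; 0 0.1 0 0; 0 0.1 0 0'; python3 -m inch '0 -0.1 0 0; 0 -0.2 0 0; 0 -0.2 0 0; 0 -0.2 0 0'
```

```text
time_s: 19.18
eef_pos: [498.0, -188.5, 66.4]
tcp_rot: [-3.141, -0.004, 3.107]
wrist_force: [-9.1, -2.1, -0.2]
finger_gap: 0.731
gripper_force: 30.0
time_s: 19.68
eef_pos: [498.0, -188.6, 66.4]
tcp_rot: [3.139, -0.005, 3.107]
wrist_force: [-8.5, 4.7, 3.4]
finger_gap: 0.732
gripper_force: 30.0
```

The TCP held still in y while commanded ±1 mm with the lateral force following, so both jaws bear. Now I centre, press to about 11 N, ease off and release.

```bash
python3 -m inch '0 0.06 0 0; 0 0.12 0 0; 0.04 0.12 0 0; 0.04 0.12 0 0; 0.04 0.12 0 0; 0.04 0.12 0 0'
```

```text
time_s: 20.42
eef_pos: [498.0, -188.5, 66.4]
tcp_rot: [3.141, -0.005, 3.107]
wrist_force: [-11.4, 1.3, 2.1]
finger_gap: 0.726
gripper_force: 30.0
```

```bash
python3 -m inch '-0.05 0 0 0; -0.1 0 0 0; -0.15 0 0 0; -0.15 0 0 0'
python3 -m inch '0 0 0 0; 0 0 0 0; 0 0 0 0; 0 0 0 0; 0 0 0 0; 0 0 0 0' 1
python3 -m inch '0 0 1 0; 0 0 3 0; 0 0 6 0; 0 0 10 0; 0 0 14 0; 0 0 16 0; 4 0 17 0; 8 0 17 0'
python3 -m inch '3.5 0 0 0; 3.5 0 0 0; 3.5 0 0 0; 3.5 0 0 0'
python3 -c "
from h import *
snap('wrist','w3');d=load('w3')
print(proj(d,[(498,-188.6,124)]))"
```

```text
time_s: 20.92
eef_pos: [498.0, -188.6, 66.4]
tcp_rot: [3.141, -0.002, 3.107]
wrist_force: [-4.9, 1.7, -2.2]
finger_gap: 0.73
gripper_force: 30.0
time_s: 21.68
eef_pos: [498.9, -188.7, 66.7]
tcp_rot: [3.142, 0.0, 3.107]
wrist_force: [-0.1, 0.6, -0.5]
finger_gap: 1.0
gripper_force: 0.0
time_s: 22.68
eef_pos: [580.6, -189.2, 239.7]
tcp_rot: [-3.14, 0.004, 3.106]
wrist_force: [0.2, -0.7, 0.7]
finger_gap: 0.993
gripper_force: 0.0
time_s: 23.18
eef_pos: [613.1, -188.8, 237.2]
tcp_rot: [-3.141, 0.0, 3.106]
wrist_force: [0.1, 0.5, 0.4]
finger_gap: 1.004
gripper_force: 0.0
[[271.4324462   74.78296861]]
```

View pics/w3.png

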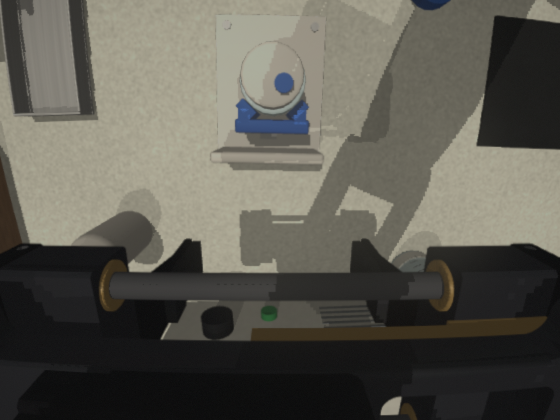

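The jar stands upright in the V, its lid centred at (272,75) as predicted and between both jaws. Other things are undisturbed.

```bash
python3 -c "
from cell import job
print(job.sign_off())"
```

```text
the job is handed in; nothing more can be done
None
```

The white-lidded jar is upright and seated in the blue V on both jaws, pressed home with about 11 N, released and handed in at about 23 s; on the first slide it tilted in the grip and caught on the base (about 20 N upward), so I backed off, let go and regripped.

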